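# Hang the feeding cup on the sprung scale hook

## Task

Hang the round glass feeding cup by its wire handle on the sprung hook of the scale, so the fish's portion can be weighed, and let go. Lower it gently, never driving the hook down to its bottom stop, and leave the cup hanging by itself, upright, once hook and cup have stopped bobbing. Leave the square basket with the same handle standing where it is.

Things in the scene. Friction and masses are not known exactly. Their poses are not given: they have to be found in the camera images.
- cup: Round glass cup, 72 mm across, 50 mm high, 0.20-0.31 kg, upright. Origin: centre of underside, z up. Steel wire handle: straight level bar along y, 5 mm thick, 84 mm long, its middle 120 mm above the origin, between two upright wires at y = +-42 mm; free space from bar down to rim. On the bar's middle a round upright grey knob to grip, 24 mm across, 138 to 174 mm above the origin.
- basket: Bystander: square clear plastic basket, 70 x 70 x 50 mm, origin at the centre of its underside, z up, with the same wire handle and knob as the cup (all 174 mm high). The two may stand in each other's places.
- hook_seat (a point): Middle of the hook's seat, on its upper face, 195 mm above the shelf when empty; moves with the hook. z up, x along the arm from open end to post. Steel strip 20 mm wide, 4 mm thick; walls at x = +-18 mm rise 15 mm (32 mm clear between) to hold a bar lying along y. Arm, top 15 mm above seat, runs to the post: block from x = +97 mm, dial below from +94, post top 235 mm above shelf. Clear on the -x side.
- scale_hook (a joint): Dip of the sprung hook, straight down, in m: 0 empty, bottom stop at 0.060. It gives from 0.3 N on, then 10 mm per 1.1 N; with the cup hanging free it rests at 0.015 to 0.026. After the load is let go it bobs for a second or two.
Mind the look-alikes: they are no part of the job. Leave any yellow look-alike of the cup alone.

How it is judged:
By the outcome, as a careful person would: the job done as asked, in the order asked, and still so for the second after the job is handed in, with the robot touching nothing.
It also fails if it takes over 54 s, if anything falls off the work surface, if the arm or the gripper's body presses on something with over 40 N, if the wrist force passes 120 N, or if a joint passes its speed limit or range.

## Robot

A 6-joint arm with a two-finger parallel gripper is mounted at the origin on the work surface. World frame = base frame: x ahead of the robot, y to its left, z up, the work surface at z = 0. Lengths are in m, angles in degrees, forces in N, time in s.
With the tool pointing down it reaches from about 0.3 to 0.75 m from the base axis. Payload 8.5 kg.
Tool frame: the origin (TCP) lies on the centre line of the jaws, within the pads' length; the fingertips stand 25 mm ahead of it and the grasp point (between the pads) lies 6 mm ahead of it; z points along the fingers, y is the line along which they close (so a half turn about z gives the same grasp; the last joint's range is limited). The gripper opens to 85 mm and grips with 20 to 120 N. Pads are 22 mm wide; open, the fingers measure 114 mm over their backs; the gripper's body (76 mm by 85 mm) begins 54 mm behind the grasp point. The pads swing forward as they close: fully open they stand 13 mm farther back than shut.
Start: joints at [-87.164, 21.807, 74.336, -0, 83.858, -12.336], TCP at [0.144, -0.531, 0.256] pointing down, gripper open.
Joint ranges: [-178.18, 178.18], [-50.72, 133.34], [12.68, 142.11], [-81.47, 261.47], [9.98, 163.14], [-165.26, 165.26]. Speed limits (degrees/s): [136.94, 136.94, 180, 180, 180, 180].

## Interface

Orientations are given as a 3x3 rotation matrix whose columns are the frame's x, y, z axes.
In Python, from rig import telemetry, optics, env gives the robot as it stands.
- The arm moves only by the tool send_rows, never from a script. Its argument "deltas" is a list that holds one entry, the list of rows, each a list of 7 numbers: the shift along the tool's x, y, z in m, then the turn, a rotation vector about the tool's x, y, z in rad, then the opening, from -1 (shut) to 1 (fully open), so that 0 is half open. In form: [[[x, y, z, ax, ay, az, grip], ...]]. A call has 1 to 12 rows; each row shifts and turns the commanded pose from where the row before left it, along the tool's axes as they then stand; what a row does not reach is not made up. A row lasts 1/8 s, in which the tool goes at most 62.5 mm and 10.7 degrees, less where a joint would pass 70% of its speed; a pose out of reach is approached as far as the arm can. A call is refused whole if a number of a shift passes 0.0625 or a number of a turn 0.188, either way. A call with a gripper value outside its range is refused whole. The fingers move at their own pace and stop on an object; "squeeze" is the grip in N (left out, the last holds). Time passes only in rows, so rows that do not move let the fingers close. It gives the time, the measured TCP pose, the force, the opening and the grip force at its end, in the units of the state.
- telemetry.observe(): the state, without advancing time (a new reading comes with each control period).
- optics.get_image(name): name is "side" or "top" or "wrist"; returns a dict with "image" (480x640x3 uint8, red, green, blue), "range_z" (480x640 float32, m along the optical axis (not along the pixel's ray), 0 where there is no reading), "K" (3x3 intrinsics, pixels), "k1" (the pictures are not rectified: a ray, as slopes to the right and down, at radius r is drawn at 1 + k1 r^2 times it, then the intrinsics apply), "rvec" (rotation vector, rad) and "tvec" (3), from world to camera coordinates, as OpenCV has them; the wrist camera has in their place "hand_eye" (4x4, takes a point from camera to tool coordinates, whose origin is the TCP and whose axes are the flange's). Camera axes: x right, y down, z forward; pixel columns grow to the right and rows downward; lengths in m; the calibration is good to about 2 mm. A picture is of the moment at which its call begins: read the wrist's pose just before it.
- env.close_job(): hands the job in; it is judged then, once.
The state is a dict: "time_s": time; "q": joint angles; "qvel": joint speeds; "joint_efforts": joint torques, N m; "position": TCP position; "tool_rot": TCP orientation; "ft_force": force on the tool from outside, world axes, zero at the start; "wrist_torque": the same for the moment, N m; "grip_width": finger opening in m; "gripper_force": force on a finger pad.
Only numpy, scipy, OpenCV 4.12 (cv2) and the standard library are available. Lean on these libraries where they do the work, as an engineer would, in place of code of your own. Each camera call takes 0.05 s, during which the arm holds its last target. There are 200 camera calls.

## Working session

There is one attempt and no reset: what is moved stays moved. The work goes in short steps, Python scripts to look and compute and a tool call to move; the robot and the scene stay as the last step left them, time stands still between calls to the robot, and variables do not carry over. Pictures are saved under pics/ and viewed, at most 10 in all, crops included, and the job is handed in when it is done.

Besides the shell and the picture viewer there is one more tool, called after "Request:" as name([rows], argument=value, ...), one row to a line, values as JSON. send_rows: Moves the arm, as the interface text tells. Its arguments: {"type":"object","properties":{"deltas":{"type":"array"},"squeeze":{"type":"number"}},"required":["deltas"]}

```bash
mkdir -p pics
cat > h.py <<'E'
import numpy as np, cv2
from rig import telemetry, optics, env
def grab(n):
    s=telemetry.observe(); d=optics.get_image(n)
    if 'rvec' in d and d['rvec'] is not None:
        R=cv2.Rodrigues(np.array(d['rvec'],float))[0]; t=np.array(d['tvec'],float).ravel()
        Rw=R.T; o=-R.T@t
    else:
        T=np.array(d['hand_eye']); Rt=np.array(s['tool_rot']); p=np.array(s['position'])
        Rw=Rt@T[:3,:3]; o=Rt@T[:3,3]+p
    d['Rw']=Rw; d['o']=o; return d
def slopes(d,uv):
    K=np.array(d['K'],float); return cv2.undistortPoints(np.array(uv,float).reshape(-1,1,2),K,np.array([d['k1'],0,0,0,0],float)).reshape(-1,2)
def rays(d,uv):
    s=slopes(d,uv); return np.c_[s,np.ones(len(s))]@d['Rw'].T
def onz(d,uv,z):
    r=rays(d,uv); return d['o']+r*((z-d['o'][2])/r[:,2])[:,None]
def bydepth(d,uv):
    uv=np.array(uv).reshape(-1,2).astype(int); r=rays(d,uv); z=d['range_z'][uv[:,1],uv[:,0]]; return d['o']+r*z[:,None]
E
python3 - <<'E'
from h import *
for n in ['side','top']:
    d=grab(n); cv2.imwrite(f'pics/{n}0.png',d['image'][:,:,::-1]); print(n,d['o'],d['Rw'][:,2])
s=telemetry.observe();print(s['tool_rot'],s['position'],s['ft_force'],s['time_s'])
E
```

```text
side [0.07424616 0.48318133 0.66107206] [ 0.53541382 -0.58552665 -0.60867938]
top [ 0.43131888 -0.00207441  1.06998955] [ 0.10273659  0.02992263 -0.99425843]
[[ 9.65155625e-01  2.61676551e-01 -3.68398834e-05]
 [ 2.61676351e-01 -9.65154693e-01  1.38051347e-03]
 [ 3.25691818e-04 -1.34205047e-03 -9.99999046e-01]] [ 0.14392841 -0.53059964  0.25575133] [-0.34126172 -0.23532405 -0.46579151] 0.1
```

View pics/side0.png

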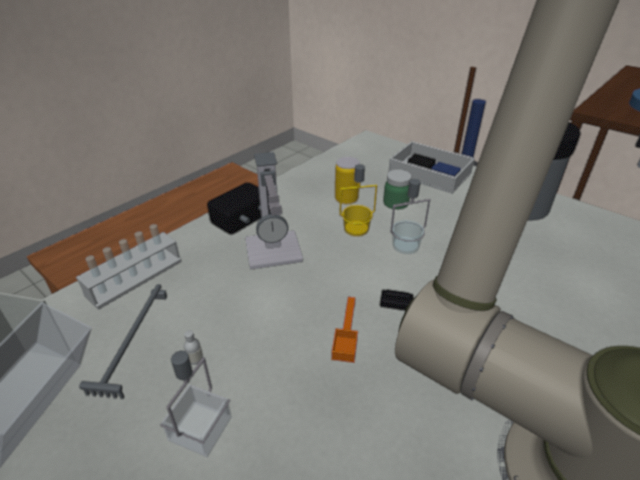

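View pics/top0.png

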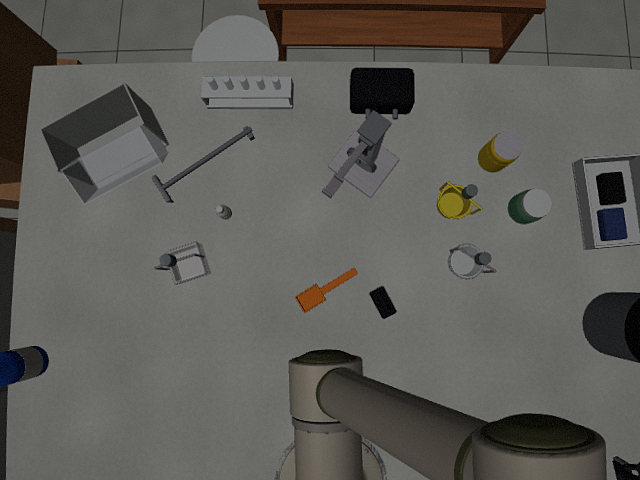

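The side view shows three handled vessels: clear round (407,237), yellow round (357,220) and clear square (198,420). In the top view they are at (466,261), (455,200) and (190,262). The clear round one fits the cup: it is glass and round, while the others are yellow or square. The scale hook is at about (335,185) in the top view. I'll confirm with one enlarged crop and measure.

Run:
```python
from h import *
d=grab('top'); im=d['image'][:,:,::-1]
a=cv2.resize(im[100:220,300:420],(400,400),interpolation=cv2.INTER_CUBIC)
b=cv2.resize(im[180:300,420:540],(400,400),interpolation=cv2.INTER_CUBIC)
e=grab('side'); im=e['image'][:,:,::-1]
f=cv2.resize(im[150:270,350:470],(400,400)*1,interpolation=cv2.INTER_CUBIC)
cv2.imwrite('pics/crop1.png',np.clip(np.hstack([a,b])*1.3,0,255).astype(np.uint8))
# points
print('knob',onz(d,[(484,258)],.174),bydepth(d,[(484,258),(466,261)]))
for uv in [(334,184),(345,165),(357,148),(376,125),(328,190)]: print(uv,bydepth(d,[uv]),onz(d,[uv],.21))
```

```text
knob [[ 0.4835551  -0.27786777  0.174     ]] [[ 0.48368654 -0.27856176  0.17174537]
 [ 0.48613079 -0.28902514  0.00768097]]
(334, 184) [[0.61475676 0.00254888 0.19414776]] [[0.61143664 0.0024652  0.21      ]]
(345, 165) [[ 0.64739611 -0.0170524   0.20778361]] [[ 0.64684066 -0.0170139   0.21      ]]
(357, 148) [[ 0.67920505 -0.0385923   0.20889581]] [[ 0.67888718 -0.03854547  0.21      ]]
(376, 125) [[ 0.71475526 -0.071123    0.23391537]] [[ 0.72286278 -0.07309809  0.21      ]]
(328, 190) [[0.60273641 0.01336403 0.19745974]] [[0.60027275 0.01314214 0.21      ]]
```

View pics/crop1.png

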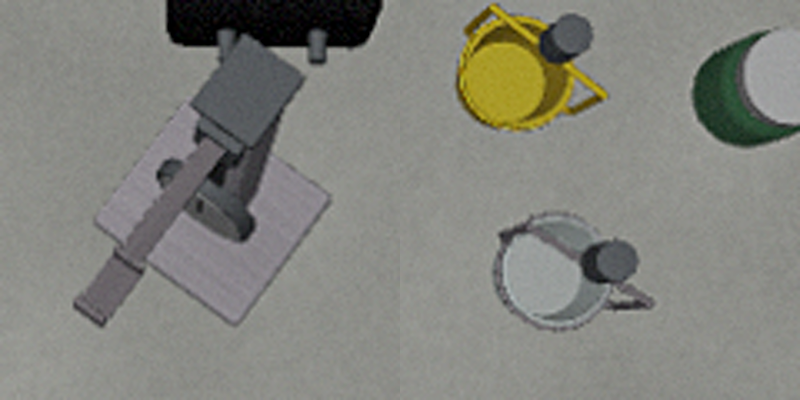

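The crop shows the clear round glass cup with knob at top-px (483,258.6) and bar ends near (451.5,250.5) and (495,270.6). The hook seat lies between walls at about (334,184). The yellow cup is separate.

Run:
```python
from h import *
d=grab('top')
b=onz(d,[(451.5,250.5),(495.5,270.6)],.12); print('bar',b,b.mean(0),np.linalg.norm(b[1]-b[0]),np.degrees(np.arctan2(*(b[1]-b[0])[1::-1])))
k=onz(d,[(483,258.6)],.174);print('knob',k)
print('yellow knob',onz(d,[(470,191)],.174))
# hook strip: pixels by depth -> points at z .19-.215 
v,u=np.mgrid[105:215,305:405]; uv=np.c_[u.ravel(),v.ravel()]; P=bydepth(d,uv)
m=(abs(P[:,2]-.209)<.005)&(P[:,0]<.72); Q=P[m][:,:2].astype(np.float32)
print(m.sum()); vx,vy,x0,y0=cv2.fitLine(Q,cv2.DIST_HUBER,0,.01,.01).ravel(); print('arm',np.degrees(np.arctan2(vy,vx)),x0,y0)
a=np.array([vx,vy]); a*=np.sign(a[0])
m2=(P[:,2]>.188)&(P[:,2]<.215)&(abs((P[:,:2]-[x0,y0])@[-a[1],a[0]])<.006)
s=(P[m2][:,:2]-[x0,y0])@a; i=np.argsort(s)
for q in i[::3]: print(round(s[q]*1000),round(P[m2][q,2]*1000),end='; ')
print(a)
```

```text
bar [[ 0.50061212 -0.23018366  0.12      ]
 [ 0.46221683 -0.31703062  0.12      ]] [ 0.48141448 -0.27360714  0.12      ] 0.09495573563237526 -113.85036052707923
knob [[ 0.48241645 -0.27597533  0.174     ]]
yellow knob [[ 0.60934829 -0.25356833  0.174     ]]
427
arm -36.181534 0.6539342 -0.026817864
-75 195; -75 192; -74 198; -74 209; -73 213; -72 212; -72 211; -68 193; -68 194; -67 193; -66 195; -65 195; -64 192; -63 196; -62 195; -61 194; -60 196; -59 197; -59 195; -58 196; -57 196; -56 194; -55 196; -54 198; -54 195; -53 197; -52 196; -51 195; -50 196; -49 196; -48 193; -48 197; -47 197; -45 194; -44 193; -43 194; -42 191; -42 198; -41 194; -40 195; -40 197; -39 199; -39 207; -38 200; -38 206; -38 211; -38 211; -36 211; -36 210; -35 207; -34 211; -33 208; -32 209; -31 210; -30 209; -30 212; -28 210; -28 212; -27 210; -26 211; -26 208; -25 213; -24 210; -23 208; -22 209; -21 207; -20 210; -19 209; -18 211; -18 211; -17 211; -16 209; -15 212; -15 211; -14 209; -12 209; -12 210; -11 210; -10 211; -9 210; -9 209; -7 210; -7 210; -6 210; -5 209; -4 209; -3 207; -3 211; -1 209; -1 209; 0 210; 1 208; 2 210; 3 210; 4 212; 5 209; 6 210; 7 208; 7 208; 8 212; 9 210; 10 209; 11 212; 12 208; 12 209; 13 209; 14 211; 15 211; 16 210; 16 210; 17 212; 19 211; 19 210; 20 213; 21 208; 22 207; 22 209; 24 209; 25 209; 25 208; 26 210; 27 211; 28 211; 29 211; 29 212; 30 213; 31 210; 32 208; 33 211; 34 208; 34 212; 35 208; 36 208; 37 210; 38 210; 39 211; 40 211; 40 211; 42 213; 42 212; 43 215; 44 212; 44 214; 46 212; 46 214; 48 213; 49 213; 50 213; [ 0.8071506  -0.59034556]
```

Request:
send_rows([
  [[0.02,-0.008,-0.02,0,0,0,1],[0.049,-0.02,-0.02,0,0,0,1],[0.049,-0.02,0,0,0,0,1],[0.049,-0.02,0,0,0,0,1],[0.049,-0.02,0,0,0,0,1],[0.049,-0.02,0,0,0,0,1],[0.049,-0.02,0,0,0,0,1],[0.049,-0.02,0,0,0,0,1],[0.03,-0.01,0,0,0,0,1],[0,0,0,0,0,0.17,1],[0,0,0,0,0,0.17,1],[0,0,0,0,0,0.17,1]],
])

```text
time_s: 1.75
position: [0.4819, -0.2753, 0.2961]
tool_rot: [[0.969, -0.248, -0.0], [-0.248, -0.969, 0.0], [-0.0, -0.0, -1.0]]
ft_force: [0.1, -0.7, 0.9]
grip_width: 0.0854
gripper_force: 0.0
```

Request:
send_rows([
  [[0,0,0,0,0,0.17,1],[0,0,0,0,0,0,1],[0,0,0,0,0,0,1]],
])

```text
time_s: 2.12
position: [0.4819, -0.2755, 0.2963]
tool_rot: [[0.916, -0.4, -0.0], [-0.4, -0.916, 0.0], [-0.0, -0.0, -1.0]]
ft_force: [0.1, -0.7, -0.4]
grip_width: 0.0857
gripper_force: 0.0
```

Run:
```python
from h import *
d=grab('wrist'); cv2.imwrite('pics/w1.png',d['image'][:,:,::-1]); s=telemetry.observe()
print(s['time_s'],s['position'],np.round(s['tool_rot'],4).tolist(),s['q'],s['ft_force'],d['o'],d['Rw'].tolist())
```

```text
2.175 [ 0.48186031 -0.27544504  0.29629246] [[0.9161, -0.4009, -0.0001], [-0.4009, -0.9161, 0.0001], [-0.0001, -0.0001, -1.0]] [-4.19758320e+01  2.09096749e+01  6.90962710e+01  7.69576539e-04
  9.00008792e+01  7.16600753e+01] [-0.06119674 -0.22119287  0.46550363] [ 0.55301283 -0.30563801  0.41369422] [[-0.40121136168143934, -0.8729591267987791, -0.2774379321513891], [-0.9159854093984205, 0.38222776773872835, 0.12195352942279625], [-0.0004159650626791779, 0.30305823946591887, -0.9529719463157792]]
```

View pics/w1.png

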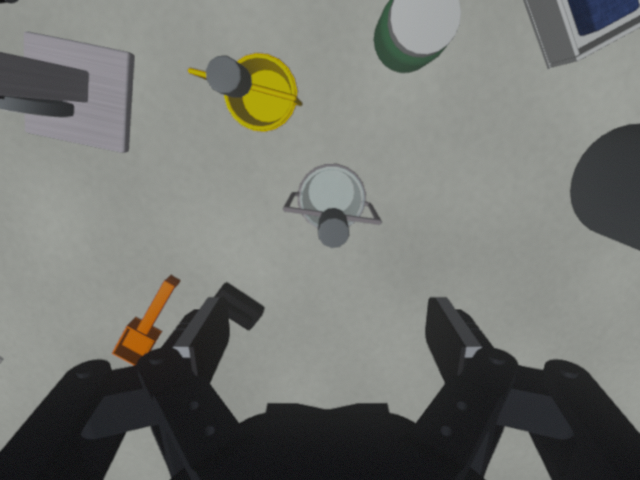

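Run:
```python
from h import *
d=grab('wrist')
print(onz(d,[(333,230)],.174),bydepth(d,[(333,230),(228,75),(335,190)]),onz(d,[(228,75)],.174))
b=onz(d,[(287,209),(379,221)],.12); print(b,b.mean(0),np.linalg.norm(b[1]-b[0]),np.degrees(np.arctan2(*(b[1]-b[0])[1::-1])))
g=cv2.cvtColor(d['image'],cv2.COLOR_RGB2GRAY)[195:260,305:365]
m=(g<110).astype(np.uint8); m=cv2.morphologyEx(m,cv2.MORPH_OPEN,np.ones((9,9))); M=cv2.moments(m,True); print(M['m10']/M['m00']+305,M['m01']/M['m00']+195,cv2.boundingRect(m))
```

```text
[[ 0.48509265 -0.28054942  0.174     ]] [[ 0.48502082 -0.28052287  0.17374643]
 [ 0.60871883 -0.25989813  0.17382697]
 [ 0.48256508 -0.28507184  0.00574523]] [[ 0.60867863 -0.25993112  0.174     ]]
[[ 0.50378787 -0.24547149  0.12      ]
 [ 0.46103558 -0.31573068  0.12      ]] [ 0.48241172 -0.28060108  0.12      ] 0.08224422950355195 -121.32026052947086
333.021190716448 226.73662966700303 (13, 14, 31, 37)
```

Request:
send_rows([
  [[0,0,0,0,0,0.13,0.4],[0.004,0.002,0,0,0,0,0.4],[0,0,0.03,0,0,0,0.4],[0,0,0.03,0,0,0,0.4],[0,0,0.03,0,0,0,0.4],[0,0,0.025,0,0,0,0.4],[0,0,0.012,0,0,0,0.4],[0,0,0,0,0,0,0.4],[0,0,0,0,0,0,0.4]],
])

```text
time_s: 3.35
position: [0.4847, -0.2796, 0.1703]
tool_rot: [[0.855, -0.518, 0.001], [-0.518, -0.855, -0.001], [0.002, 0.0, -1.0]]
ft_force: [-0.3, 0.4, 0.4]
grip_width: 0.0598
gripper_force: 0.0
```

Run:
```python
from h import *
d=grab('wrist'); cv2.imwrite('pics/w2.png',d['image'][:,:,::-1]); s=telemetry.observe()
print(s['position'],s['ft_force'],s['grip_width'])
```

```text
[ 0.48463691 -0.2795657   0.17037441] [0.22637804 0.11576366 0.40178852] 0.06016033939487376
```

View pics/w2.png

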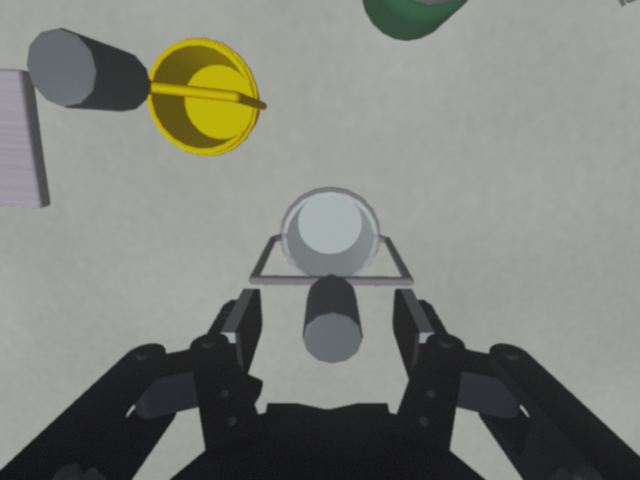

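The picture shows the knob top (332,338) midway between the pads and the bar (252–412, 281) level along the closing line. I'll grip and lift.

Request:
send_rows([
  [[0,0,0.002,0,0,0,-0.2],[0,0,0,0,0,0,-1],[0,0,0,0,0,0,-1],[0,0,0,0,0,0,-1],[0,0,0,0,0,0,-1],[0,0,0,0,0,0,-1]],
], squeeze=40)

```text
time_s: 4.15
position: [0.4843, -0.2794, 0.1675]
tool_rot: [[0.855, -0.519, 0.0], [-0.519, -0.855, -0.001], [0.001, 0.0, -1.0]]
ft_force: [-1.1, -0.4, 2.2]
grip_width: 0.0226
gripper_force: 39.9
```

Request:
send_rows([
  [[0,0,-0.01,0,0,0,-1],[0,0,-0.03,0,0,0,-1],[0,0,-0.035,0,0,0,-1],[0,0,-0.03,0,0,0,-1],[0,0,-0.01,0,0,0,-1],[0,0,0,0,0,0,-1],[0,0,0,0,0,0,-1],[0,0,0,0,0,0,-1]],
])

```text
time_s: 5.15
position: [0.4841, -0.2791, 0.2812]
tool_rot: [[0.855, -0.519, -0.002], [-0.519, -0.855, 0.001], [-0.002, -0.0, -1.0]]
ft_force: [0.0, 0.6, -3.2]
grip_width: 0.023
gripper_force: 39.7
```

Run:
```python
from h import *
F=[]
for i in range(4): d=grab('side'); F.append(telemetry.observe()['ft_force'])
s=telemetry.observe()
print(np.mean(F,0),np.std(F,0),s['position'],s['tool_rot'],s['q'],s['grip_width'],s['time_s'])
d=grab('wrist'); cv2.imwrite('pics/w3.png',d['image'][:,:,::-1])
```

```text
[ 0.07788049  0.58258471 -2.95460474] [0.78229752 0.46996339 0.32367782] [ 0.48424901 -0.27921884  0.28201731] [[ 8.55015782e-01 -5.18601817e-01 -4.10788578e-04]
 [-5.18601689e-01 -8.55015873e-01  3.81638436e-04]
 [-5.49149141e-04 -1.13271235e-04 -9.99999843e-01]] [-4.21023073e+01  2.17867179e+01  7.00711191e+01  4.43713201e-04
  8.81742862e+01  7.91361877e+01] 0.02265416401897304 5.35
```

View pics/w3.png

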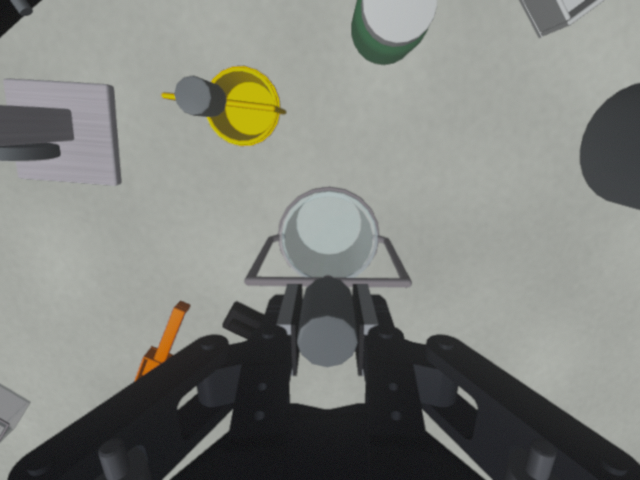

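The cup is gripped and hanging upright, and the wrist force gives about 3 N. I'll move to the open end of the hook, staying clear of it, then look.

Request:
send_rows([
  [[-0.008,-0.015,0,0,0,0,-1],[-0.016,-0.032,0,0,0,0,-1],[-0.016,-0.032,0,0,0,0,-1],[-0.016,-0.032,0,0,0,0,-1],[-0.016,-0.032,0,0,0,0,-1],[-0.016,-0.032,0,0,0,0,-1],[-0.016,-0.032,0,0,0,0,-1],[-0.016,-0.032,0,0,0,0,-1],[-0.016,-0.032,0,0,0,0,-1],[-0.016,-0.032,0,0,0,0,-1],[-0.009,-0.016,0,0,0,0,-1],[0,0,0,0,0,0.085,-1]],
])

```text
time_s: 6.9
position: [0.5116, 0.0785, 0.2824]
tool_rot: [[0.808, -0.589, -0.0], [-0.589, -0.808, 0.0], [-0.0, -0.0, -1.0]]
ft_force: [0.9, -0.4, -4.1]
grip_width: 0.023
gripper_force: 39.7
```

Request:
send_rows([
  [[0,0,0,0,0,0,-1],[0,0,0,0,0,0,-1],[0,0,0,0,0,0,-1]],
])

```text
time_s: 7.28
position: [0.512, 0.0767, 0.2823]
tool_rot: [[0.808, -0.589, 0.0], [-0.589, -0.808, 0.0], [0.0, -0.0, -1.0]]
ft_force: [-0.3, -0.0, -3.4]
grip_width: 0.0231
gripper_force: 39.7
```

Run:
```python
from h import *
s=telemetry.observe(); d=grab('wrist'); cv2.imwrite('pics/w4.png',d['image'][:,:,::-1])
print(s['position'],np.round(s['tool_rot'],4).tolist(),s['q'],s['ft_force'])
v,u=np.mgrid[0:300,0:640]; uv=np.c_[u.ravel(),v.ravel()]; P=bydepth(d,uv)
m=(abs(P[:,2]-.210)<.006)&(np.hypot(P[:,0]-.66,P[:,1]+.03)<.1); Q=P[m][:,:2].astype(np.float32)
vx,vy,x0,y0=cv2.fitLine(Q,cv2.DIST_HUBER,0,.01,.01).ravel(); a=np.array([vx,vy])*np.sign(vx); print(m.sum(),'arm',np.degrees(np.arctan2(a[1],a[0])),x0,y0)
lat=(P[:,:2]-[x0,y0])@[-a[1],a[0]]
m2=(P[:,2]>.185)&(P[:,2]<.22)&(abs(lat)<.006)
t=(P[m2][:,:2]-[.609,.006])@a; b=np.round(t*500).astype(int)*2
for k in sorted(set(b)):
    if -30<k<40: print(k,np.round(P[m2][b==k][:,2].mean()*1000),end='; ')
```

```text
[0.51202144 0.07672981 0.28234716] [[0.8081, -0.5891, 0.0], [-0.5891, -0.8081, 0.0], [0.0, -0.0, -1.0]] [-4.59501432e+00  1.75058563e+01  7.65372825e+01  5.79161344e-04
  8.59562146e+01  1.21496332e+02] [-0.33711386 -0.02824416 -3.40045879]
545 arm -36.187225 0.60490596 0.00929755
-20 203.0; -18 210.0; -16 210.0; -14 195.0; -12 195.0; -10 195.0; -8 195.0; -6 195.0; -4 195.0; -2 195.0; 0 195.0; 2 195.0; 4 195.0; 6 195.0; 8 195.0; 10 195.0; 12 195.0; 14 195.0; 16 201.0; 18 201.0;
```

View pics/w4.png

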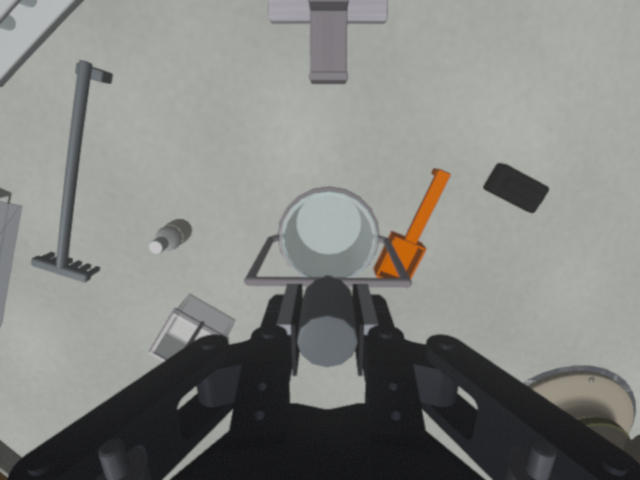

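The hook (310–347, 10–80) points straight down in the picture, square to the bar (247–410, 283). Arm angle is -36.2°, seat height 195 mm, walls at about ±17 mm around (0.609, 0.006). Next, the bar-to-seat offset.

Run:
```python
from h import *
s=telemetry.observe(); d=grab('wrist'); R=np.array(s['tool_rot'])
b=onz(d,[(247,283),(410,283)],.2349); k=onz(d,[(328,340)],.2889); print(b,b.mean(0),np.linalg.norm(b[1]-b[0]),k,bydepth(d,[(328,283),(260,283),(400,283),(328,342)]))
print('to seat, tool axes',R.T@(np.array([.609,.006,.195])-np.r_[b.mean(0)]), R.T@(np.array([.609,.006,.195])-s['position']),s['position'])
```

```text
[[0.53599499 0.11298743 0.2349    ]
 [0.48492243 0.04306206 0.2349    ]] [0.51045871 0.07802474 0.2349    ] 0.08659078262958901 [[0.51246177 0.07706388 0.2889    ]] [[0.52049639 0.07111692 0.26016919]
 [0.53229191 0.10672638 0.23632224]
 [0.48941267 0.04712555 0.23742981]
 [0.5116955  0.07762225 0.28881742]]
to seat, tool axes [0.12205762 0.00013225 0.03989838] [1.20044468e-01 1.98567814e-05 8.73466394e-02] [0.51201998 0.07674794 0.28234823]
```

Request:
send_rows([
  [[0.01,0,0,0,0,0,-1],[0.02,0,0,0,0,0,-1],[0.02,0,0,0,0,0,-1],[0.02,0,0,0,0,0,-1],[0.02,0,0,0,0,0,-1],[0.02,0,0,0,0,0,-1],[0.011,0,0,0,0,0,-1],[0,0,0,0,0,0,-1],[0,0,0,0,0,0,-1]],
])

```text
time_s: 8.5
position: [0.6095, 0.006, 0.2824]
tool_rot: [[0.808, -0.589, -0.0], [-0.589, -0.808, 0.0], [-0.0, 0.0, -1.0]]
ft_force: [0.3, 0.5, -2.8]
grip_width: 0.023
gripper_force: 39.8
```

Run:
```python
from h import *
s=telemetry.observe(); R=np.array(s['tool_rot']); print(s['position'],s['ft_force'],R.T@(np.array([.609,.006,.195])-s['position']))
d=grab('wrist'); e=grab('side')['image']
cv2.imwrite('pics/w5.png',np.hstack([cv2.resize(d['image'][100:400,160:480],(400,375)),cv2.resize(e[120:270,200:360],(400,375))])[:,:,::-1])
```

```text
[0.60946631 0.00600518 0.28235448] [ 0.25479494  0.51694607 -2.79862214] [-0.00034359  0.00027737  0.08735461]
```

View pics/w5.png

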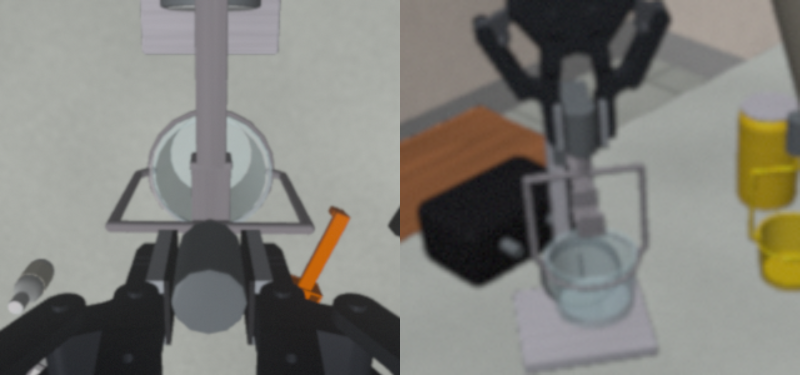

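The hook runs through the handle with the bar above the seat. I'll lower to contact, then slowly further.

Request:
send_rows([
  [[0,0,0.008,0,0,0,-1],[0,0,0.01,0,0,0,-1],[0,0,0.008,0,0,0,-1],[0,0,0.006,0,0,0,-1],[0,0,0.004,0,0,0,-1],[0,0,0.003,0,0,0,-1],[0,0,0.003,0,0,0,-1],[0,0,0.003,0,0,0,-1],[0,0,0.003,0,0,0,-1],[0,0,0,0,0,0,-1]],
])

```text
time_s: 9.85
position: [0.6098, 0.0057, 0.2342]
tool_rot: [[0.808, -0.589, 0.0], [-0.589, -0.808, -0.0], [0.0, 0.0, -1.0]]
ft_force: [-0.6, 0.0, -1.1]
grip_width: 0.0233
gripper_force: 39.9
```

Request:
send_rows([
  [[0,0,0.002,0,0,0,-1],[0,0,0.002,0,0,0,-1],[0,0,0.002,0,0,0,-1],[0,0,0.002,0,0,0,-1],[0,0,0,0,0,0,-1],[0,0,0,0,0,0,-1]],
])

```text
time_s: 10.6
position: [0.6098, 0.0057, 0.2264]
tool_rot: [[0.808, -0.589, 0.0], [-0.589, -0.808, -0.0], [0.0, -0.0, -1.0]]
ft_force: [0.2, 0.5, -1.6]
grip_width: 0.023
gripper_force: 40.0
```

Run:
```python
from h import *
F=[]
for i in range(6): d=grab('wrist'); F.append(telemetry.observe()['ft_force'])
s=telemetry.observe()
print(np.mean(F,0),np.std(F,0),s['position'],s['time_s'],s['wrist_torque'])
e=grab('side')['image']
cv2.imwrite('pics/w6.png',np.hstack([cv2.resize(d['image'][100:400,160:480],(400,375)),cv2.resize(e[120:270,200:360],(400,375))])[:,:,::-1])
P=bydepth(d,[(u,v) for u in (322,328,334) for v in range(110,230,8)]); print(np.round(P[:,2]*1000))
```

```text
[-0.26980105 -0.03586312 -0.56810163] [0.59437813 0.6360368  0.476048  ] [0.60982466 0.0056944  0.22634592] 10.9 [-0.05790125  0.03012934 -0.0215298 ]
[192. 192. 190. 192. 192. 191. 191. 192. 191. 192. 192. 192. 193. 191.
 191. 193. 190. 190. 193. 192. 191. 192. 192. 191. 192. 192. 191. 191.
 193. 192. 191. 191. 191. 191. 191. 190. 191. 192. 190. 193. 191. 191.
 191. 192. 191.]
```

View pics/w6.png

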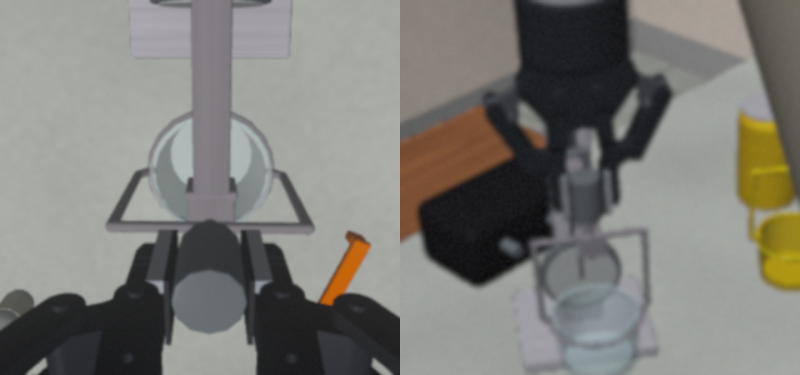

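The arm top reads 191.5 mm, so the dip is 18.5 mm and most of the weight is carried. I'll go 4 mm more, then release.

Request:
send_rows([
  [[0,0,0.002,0,0,0,-1],[0,0,0.002,0,0,0,-1],[0,0,0,0,0,0,-1],[0,0,0,0,0,0,-1],[0,0,0,0,0,0,-0.3],[0,0,0,0,0,0,0],[0,0,0,0,0,0,0.2],[0,0,0,0,0,0,0.2],[0,0,0,0,0,0,0.2],[0,0,0,0,0,0,0.2]],
], squeeze=20)

```text
time_s: 12.2
position: [0.6098, 0.0057, 0.2223]
tool_rot: [[0.808, -0.589, -0.0], [-0.589, -0.808, -0.0], [-0.0, 0.0, -1.0]]
ft_force: [-0.9, -0.9, 0.4]
grip_width: 0.0507
gripper_force: 0.0
```

Request:
send_rows([
  [[0,0,0,0,0,0,0.2],[0,0,0,0,0,0,0.2],[0,0,0,0,0,0,0.2],[0,0,-0.005,0,0,0,0.2],[0,0,-0.015,0,0,0,0.2],[0,0,-0.02,0,0,0,0.2],[0,0,-0.03,0,0,0,0.2],[0,0,-0.03,0,0,0,0.2],[0,0,-0.02,0,0,0,0.2],[0,0,0,0,0,0,0.2],[0,0,0,0,0,0,0.2],[0,0,0,0,0,0,0.2]],
])

```text
time_s: 13.7
position: [0.6096, 0.0057, 0.3414]
tool_rot: [[0.808, -0.589, -0.002], [-0.589, -0.808, 0.0], [-0.002, 0.001, -1.0]]
ft_force: [-0.2, -0.6, -0.0]
grip_width: 0.0514
gripper_force: 0.0
```

Request:
send_rows([
  [[0,0,0,0,0,0,0.2],[0,0,0,0,0,0,0.2],[0,0,0,0,0,0,0.2],[0,0,0,0,0,0,0.2],[0,0,0,0,0,0,0.2],[0,0,0,0,0,0,0.2],[0,0,0,0,0,0,0.2],[0,0,0,0,0,0,0.2],[0,0,0,0,0,0,0.2],[0,0,0,0,0,0,0.2],[0,0,0,0,0,0,0.2],[0,0,0,0,0,0,0.2]],
])

```text
time_s: 15.2
position: [0.6098, 0.0057, 0.3423]
tool_rot: [[0.808, -0.589, -0.0], [-0.589, -0.808, 0.0], [-0.0, 0.0, -1.0]]
ft_force: [-0.1, -0.5, 0.4]
grip_width: 0.0511
gripper_force: 0.0
```

Run:
```python
from h import *
s=telemetry.observe(); print(s['position'],s['time_s'],s['grip_width'],s['ft_force'])
for i in range(8):
    d=grab('wrist'); v,u=np.mgrid[0:250,300:350]; P=bydepth(d,np.c_[u.ravel(),v.ravel()])
    t=(P[:,:2]-[.609,.006])@[.807,-.59]; l=(P[:,:2]-[.609,.006])@[.59,.807]
    m=(abs(l)<.006)&(t>.025)&(t<.07)&(P[:,2]>.15)&(P[:,2]<.22); print(m.sum(),P[m][:,2].mean(),end='; ')
e=grab('side')['image']
cv2.imwrite('pics/w7.png',np.hstack([cv2.resize(d['image'],(400,300)),cv2.resize(e[120:270,200:400],(400,300))])[:,:,::-1])
```

```text
[0.60979686 0.00571297 0.34232276] 15.2 0.051064220492417815 [-0.09767151 -0.516283    0.39156738]
870 0.18524655694838094; 879 0.18518187989920826; 878 0.18530947673699344; 879 0.1852598485113759; 873 0.18527665168038718; 878 0.18527376429405423; 879 0.18526146898106813; 880 0.18529548989387196;
```

View pics/w7.png

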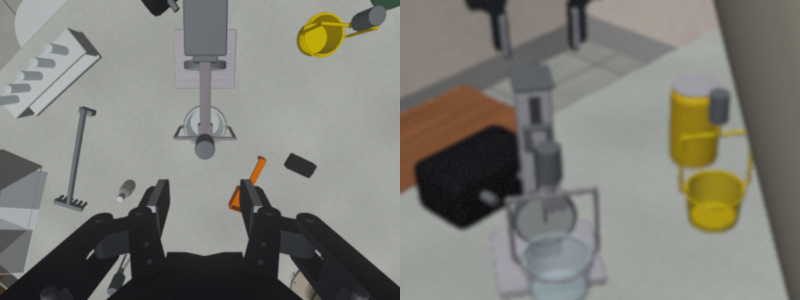

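The cup hangs upright on the hook, at rest with a dip of about 25 mm, and the gripper is clear.

```bash
python3 -c "
from rig import env
print(env.close_job())"
```

```text
the job is handed in; nothing more can be done
None
```

The glass cup hangs upright and at rest on the scale hook by its wire handle, with the gripper clear and the hook dipped about 25 mm (stop is at 60 mm). I left the basket and the yellow look-alike alone, and handed the job in at about 16 s on the robot's clock.

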